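Slide a fixing plate out of its jig, pinch it at the edge, fit it on the lamp foot

ROBOT

A 7-joint arm with a two-finger parallel gripper is mounted at the origin on the work surface. World frame = base frame: x ahead of the robot, y to its left, z up, the work surface at z = 0. Lengths are in m, angles in degrees, forces in N, time in s.
With the tool pointing down it reaches from about 0.4 to 0.925 m from the base axis. Payload 4.1 kg.
Tool frame: the origin (TCP) lies at the very end of the fingers, on their centre line; the grasp point (between the pads) lies 19 mm behind it (manip.hold_point_z is the distance from the TCP to the grasp point, in m); z points along the fingers, y is the line along which they close (so a half turn about z gives the same grasp; the last joint's range is limited). The gripper opens to 85 mm and grips with 20 to 120 N. Pads are 22 mm wide; open, the fingers measure 114 mm over their backs; the gripper's body (76 mm by 85 mm) begins 54 mm behind the grasp point. The pads swing forward as they close: fully open they stand 13 mm farther back than shut.
Start: joints at [71.219, 22.827, 2.584, 88.041, -1.071, 69.15, -2.905], TCP at [0.147, -0.633, 0.231] pointing down, gripper open.
Joint ranges: [-161.44, 161.44], [-28.35, 127.94], [-78.24, 83.42], [0, 140.83], [-78.03, 258.03], [13.02, 114.36], [-168.23, 168.23]. Speed limits (degrees/s): [147.25, 147.25, 180, 180, 180, 180, 180].

INTERFACE

Orientations are given as a 3x3 rotation matrix whose columns are the frame's x, y, z axes.
In Python, from station import manip gives the robot as it stands. The module is installed in compiled form; this text tells all that it offers.
- The arm moves only by the tool drive_tool, never from a script. Its argument "increments" is a list of rows, each a list of 3 entries, a list of its own where there are three numbers: the shift along the tool's x, y, z in mm, then the turn, a rotation vector about the tool's x, y, z in rad, then the finger opening in mm, from 0 to 85.4. In form: [[[dx, dy, dz], [rx, ry, rz], claw], ...]. A call has 1 to 20 rows; each row is the pose to reach, as a shift and turn from the pose commanded when the call began, along the tool's axes at that moment; what a row does not reach only later rows make up. A row lasts 1/12 s, in which the tool goes at most 41.7 mm and 7.16 degrees, less where a joint would pass 70% of its speed; a pose out of reach is approached as far as the arm can. A call with a gripper value outside its range is refused whole. The fingers move at their own pace and stop on an object; "force" is the grip in N (left out, the last holds). Time passes only in rows, so rows that repeat a pose let the fingers close. It gives the time, the measured TCP pose, the force, the opening and the grip force at its end, in the units of the state.
- manip.get_obs(): the state, without advancing time (a new reading comes with each control period).
- manip.read_camera(name): name is "side" or "top"; returns a dict with "img" (480x640x3 uint8, red, green, blue), "fx", "fy", "cx", "cy" (pixels), "dist" ([k1, k2, p1, p2, k3] as OpenCV has them; the pictures are not rectified), "rvec" (rotation vector, rad) and "tvec" (3), from world to camera coordinates, as OpenCV has them. Camera axes: x right, y down, z forward; pixel columns grow to the right and rows downward; lengths in m; the calibration is good to about 2 mm. A picture is of the moment at which its call begins. There is no depth.
- manip.sign_off(): hands the job in; it is judged then, once.
The state is a dict: "clock": time; "qpos": joint angles; "qvel": joint speeds; "joint_efforts": joint torques, N m; "tcp_pos": TCP position; "orientation": TCP orientation; "wrist_force": force on the tool from outside, world axes, zero at the start; "moment": the same for the moment, N m; "opening": finger opening in m; "grip_force": force on a finger pad.
Only numpy, scipy, OpenCV 4.12 (cv2) and the standard library are available. Lean on these libraries where they do the work, as an engineer would, in place of code of your own. Each camera call takes 0.05 s, during which the arm holds its last target. There are 200 camera calls.

TASK

The brass fixing plate lies flush in the groove of the drilling jig, so it cannot be gripped there: with a light fingertip, slide it along the groove until about a third of its length sticks out past the jig's near edge (the open end of the groove, facing the robot), then pinch the part that sticks out and lift the plate off. Fit its middle hole over the threaded tube of the lamp foot, with the plate lying along the long side of the plinth, and lower it gently, keeping it level, until it rests on the collar, wherever that is set, and only then let go. Do not force anything, do not drop the plate, and leave the lamp foot and the other things where they are.

Things in the scene. Friction and masses are not known exactly. Their poses are not given: they have to be found in the camera images.
- plate_mid (a point): Middle of a flat brass plate: centre of its middle hole, half-way through the thickness. 120 mm long (x), 40 wide (y), 2.5 thick (z), 70 to 135 g, square ends; an 11.2 mm through hole in the middle, a 7.5 mm hole 45 mm either side of it. The same either way round. It starts in the jig's groove, lengthwise, top flush with the jig's top, its near end 20 to 28 mm inside the near edge.
- plate_end1 (a point): Middle of the plate's end at +x of the plate (60 mm from plate_mid, the end farther from the robot at the start), half-way through the thickness.
- plate_end2 (a point): Middle of the plate's end at -x of the plate (60 mm from plate_mid, the end nearer the robot at the start), half-way through the thickness.
- board_edge (a point): Fixed jig: brown fibreboard 280 mm deep (x), 300 wide (y), 18 thick, its top 42 to 50 mm above the desk on battens that begin 60 mm inside the near edge. In its top a groove 42 wide, 2.5 deep, 150 long runs along x from the near edge. This point: middle of the near edge at top-face height; x inward, away from the robot, z up. Plate on board friction 0.16 to 0.25, well below rubber fingertips.
- lamp_tip (a point): Top end, on the axis, of the 10 mm threaded tube (last 1 mm chamfered to 8 mm) of a 1.7 kg lamp foot loose on the desk: dark plinth 150 mm long (x), 80 wide (y), 20 high, turned column up to 44 across, tube top 95 mm above the desk; z up. A flat round collar 30 across is screwed somewhere on the tube: its top is 15 to 39 mm below this point, not measured, to be felt.
- cap: Bystander: spun brass cap, 80 mm across the base, 50 mm high, on the far left part of the jig. Origin at the centre of its underside.
- tape: Bystander: grey tape measure, 62 x 30 x 58 mm, standing on the far right part of the jig. Origin at the centre of its underside.
- holder: Bystander: white and brass lampholder, 36 mm across, 52 mm high, standing on the desk on the far side of the lamp foot. Origin at the centre of its underside.
Mind the look-alikes: they are no part of the job. Leave any green or purple look-alike of the part that bears plate_mid alone.

How it is judged (in metres and radians):
On the way, in this order (a step that is already met when the one before it is completed fails the run):
1. the plate lies flat in the groove with at least 25 mm of one end out past the near edge (x of any of plate_end1, plate_end2 in the frame of board_edge below -0.025 m and contact force between plate and board above 0.05 N and angle between plate_mid's own z axis and vertical below 0.08 rad and z of plate_mid in the frame of board_edge below 0.004 m and x of plate_mid in the frame of board_edge above 0 m), for 0.2 s.
2. the plate is held by the fingers and lifted clear of the jig (z of plate_mid in the frame of board_edge above 0.012 m and not (contact force between plate and board above 0.05 N) and contact force between the fingers and plate above 1 N), for 0.2 s.
At the end, for the whole second after the job is handed in: The plate's middle hole is round the tube (centres within 3 mm, the plate at least 10 mm below the tube's top), the plate rests flat on the collar (within 0.06 rad), along the plinth's long side within 0.15 rad, released and at rest; the lamp foot stands upright within 25 mm of where it was (horizontal distance between plate_mid and lamp_tip below 0.003 m and z of plate_mid in the frame of lamp_tip below -0.01 m and contact force between plate and lamp above 0.2 N and angle between the z axis of plate_mid and the z axis of lamp_tip, either way round below 0.06 rad and angle between the x axis of plate_mid and the x axis of lamp_tip, either way round below 0.15 rad and angle between lamp_tip's own z axis and vertical below 0.03 rad and linear speed of plate below 0.02 m/s and distance of lamp_tip from where it was at the start of the episode below 0.025 m and not (contact force between the fingers and plate above 0.05 N)); the robot touches nothing.
It fails at once if more than 20 N between plate and jig, fingers and jig, or plate and lamp foot (contact force between any of plate, the fingers and board above 20 N or contact force between plate and lamp above 20 N).
It fails at once if the plate is dropped: below 30 mm above the desk, or let go over the tube so that it falls (more than about 1 mm) (height (world z) of plate_mid below 0.03 m or (horizontal distance between plate_mid and lamp_tip below 0.03 m and linear speed of plate above 0.15 m/s and not (contact force between the fingers and plate above 0.05 N))).
It fails at once if the plate is levered over on the tube: more than 0.09 rad out of level while the tube is through it (horizontal distance between plate_mid and lamp_tip below 0.012 m and z of plate_mid in the frame of lamp_tip below -0.005 m and angle between plate_mid's own z axis and vertical between 0.09 and 3.05 rad).
It fails at once if the lamp foot is shoved more than 25 mm or tipped (distance of lamp_tip from where it was at the start of the episode above 0.025 m or angle between lamp_tip's own z axis and vertical above 0.15 rad).
It fails at once if a bystander is moved more than 20 mm (distance of any of cap, tape, holder from where it was at the start of the episode above 0.02 m).
It also fails if it takes over 67 s, if anything falls off the work surface, if the arm or the gripper's body presses on something with over 40 N, if the wrist force passes 120 N, or if a joint passes its speed limit or range.

## Working session

There is one attempt and no reset: what is moved stays moved. The work goes in short steps, Python scripts to look and compute and a tool call to move; the robot and the scene stay as the last step left them, time stands still between calls to the robot, and variables do not carry over. Pictures are saved under pics/ and viewed, at most 10 in all, crops included, and the job is handed in when it is done.

Besides the shell and the picture viewer there is one more tool, called after "Call:" in YAML: its name, and indented under it one key for each argument. drive_tool: Moves the arm, as the interface text tells. Its arguments: {"type":"object","properties":{"increments":{"type":"array"},"force":{"type":"number"}},"required":["increments"]}

```bash
mkdir -p pics
python3 - <<'E'
from station import manip
import cv2,numpy as np
o=manip.get_obs();print(o['clock'],o['tcp_pos'],o['orientation'],o['opening'],o['wrist_force'],manip.hold_point_z)
for n in('top','side'):
    c=manip.read_camera(n);cv2.imwrite(f'pics/{n}0.png',c['img'][:,:,::-1])
    R=cv2.Rodrigues(np.array(c['rvec']))[0];print(n,c['fx'],c['cx'],c['cy'],c['dist'],-R.T@np.array(c['tvec']).ravel(),R[2])
E
```

```text
0.0 [ 0.14728397 -0.63244191  0.23027636] [[ 9.73922316e-01  2.26881034e-01 -5.65150614e-04]
 [ 2.26881700e-01 -9.73920568e-01  1.84943346e-03]
 [-1.30810432e-04 -1.92942685e-03 -9.99998130e-01]] 0.08535289434254577 [-0.42171177  0.26355724 -0.7658325 ] 0.0187
top 506.13740561270856 313.3180062759959 243.7906257142679 [-0.08329556  0.          0.          0.          0.        ] [ 0.38652339 -0.01194111  1.06817345] [ 0.19224378  0.03481992 -0.98072927]
side 476.55734119185524 324.9031107296688 236.77963615314636 [-0.09391872  0.          0.          0.          0.        ] [ 0.18120539 -0.50974628  0.66961215] [ 0.43238181  0.59813658 -0.67474336]
```

View pics/top0.png

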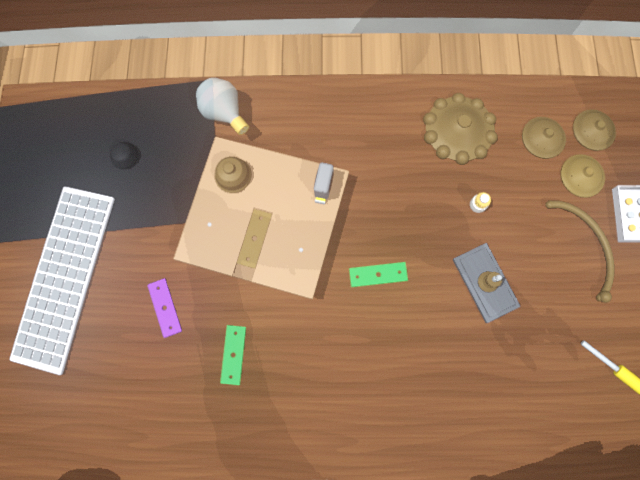

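View pics/side0.png

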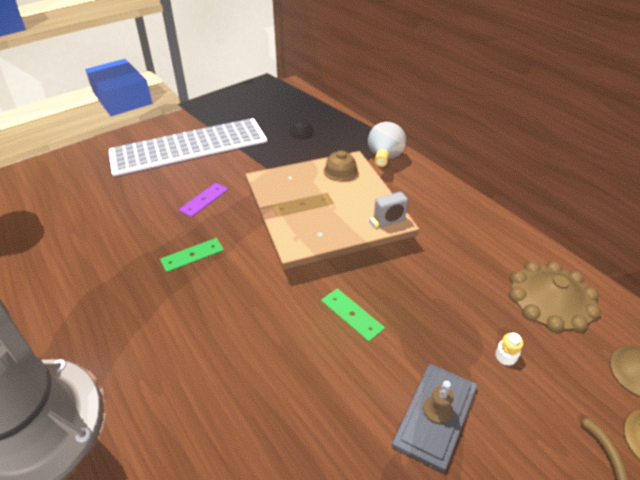

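The top view shows the brass plate in the jig's groove at about (255,240), and the lamp foot's tube tip near (497,279). The look-alikes are green at (378,274) and (233,355), and purple at (164,307). Only the one at (255,240) is brass and in the groove, so that is the one meant. In the side view the plate is at (303,205) and the tip at (447,384). I'll confirm this in an enlarged crop and make a first measurement.

```bash
cat > h.py <<'E'
from station import manip
import cv2,numpy as np
def cam(n):
    c=manip.read_camera(n);c['K']=np.array([[c['fx'],0,c['cx']],[0,c['fy'],c['cy']],[0,0,1.]])
    c['D']=np.array(c['dist'],float);c['rv']=np.array(c['rvec'],float).reshape(3);c['t']=np.array(c['tvec'],float).reshape(3)
    c['R']=cv2.Rodrigues(c['rv'])[0];c['C']=-c['R'].T@c['t'];return c
def rays(c,uv):
    p=cv2.undistortPoints(np.array(uv,float).reshape(-1,1,2),c['K'],c['D']).reshape(-1,2)
    return np.c_[p,np.ones(len(p))]@c['R']
def plane(c,uv,z):
    d=rays(c,uv);return c['C']+d*((z-c['C'][2])/d[:,2])[:,None]
def tri(c1,u1,c2,u2):
    out=[]
    for a,b in zip(rays(c1,u1),rays(c2,u2)):
        s=np.linalg.lstsq(np.c_[a,-b],c2['C']-c1['C'],rcond=None)[0]
        p,q=c1['C']+s[0]*a,c2['C']+s[1]*b;out.append(np.r_[(p+q)/2,np.linalg.norm(p-q)])
    return np.array(out)
def proj(c,P): return cv2.projectPoints(np.array(P,float).reshape(-1,1,3),c['rv'],c['t'],c['K'],c['D'])[0].reshape(-1,2)
E
python3 - <<'E'
from h import *
def crop(i,x,y,w,h,k=4): return cv2.resize(i[y:y+h,x:x+w,::-1],None,fx=k,fy=k,interpolation=cv2.INTER_CUBIC)
t=cam('top')['img'];s=cam('side')['img']
a=np.hstack([crop(t,210,200,100,75),crop(t,450,240,100,75)])
b=np.hstack([crop(s,260,180,100,75),crop(s,390,360,100,75)])
cv2.imwrite('pics/crop0.png',np.vstack([a,b]))
E
```

```text
(no output)
```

View pics/crop0.png

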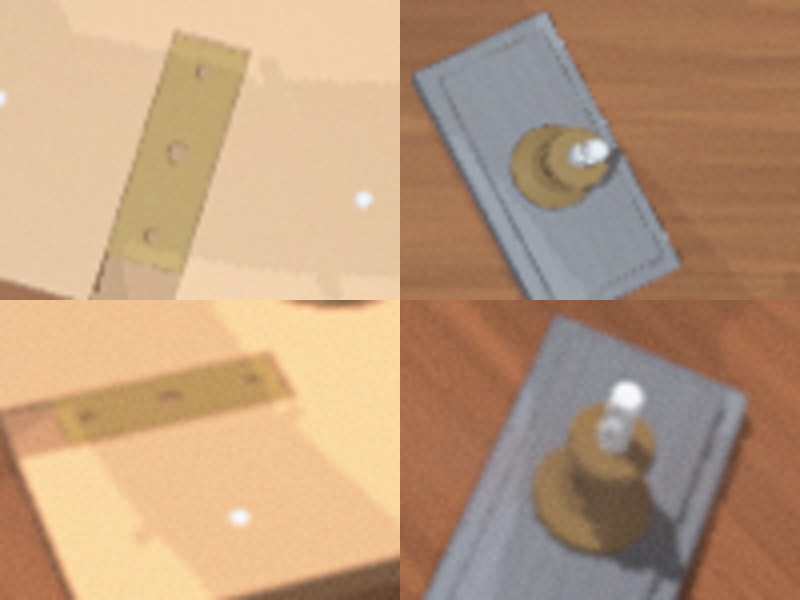

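Run:
```python
from h import *
T=cam('top');S=cam('side')
ut=[(260.1,217.6),(253.9,237.6),(247.4,258.6)];us=[(323.1,199.6),(302.1,203.6),(281.4,208.6)]
P=tri(T,ut,S,us);print('holes',P.round(4))
z=P[:,2].mean();print('sp',np.linalg.norm(P[0,:3]-P[2,:3]))
for zz in(.042,.046,.05):
  A,B=plane(T,ut,zz),plane(S,us,zz);print(zz,np.linalg.norm(A[0]-A[2]),A[1],B[1],np.degrees(np.arctan2(*(A[0]-A[2])[[1,0]])),np.degrees(np.arctan2(*(B[0]-B[2])[[1,0]])))
print('tip',tri(T,[(498.9,277.2)],S,[(446.6,383)]),plane(T,[(498.9,277.2)],.095),plane(S,[(446.6,383)],.095))
# white tube mask & plinth
for n,c,(x,y,w,h) in(('top',T,(450,235,75,95)),('side',S,(390,360,95,110))):
  i=c['img'][y:y+h,x:x+w];hs=cv2.cvtColor(i,cv2.COLOR_RGB2HSV)
  m=((hs[...,2]>165)&(hs[...,1]<50)).astype(np.uint8);ys,xs=np.nonzero(m);print(n,'white',len(xs),xs.min()+x,xs.max()+x,ys.min()+y,ys.max()+y)
  i=i.astype(int);g=((i[...,2]>=i[...,0]-3)&(i[...,2]>60)).astype(np.uint8)
  g=cv2.morphologyEx(g,cv2.MORPH_OPEN,np.ones((3,3)));k=max(cv2.findContours(g,0,2)[0],key=cv2.contourArea)
  h_=cv2.convexHull(k).reshape(-1,2)+[x,y]
  q=plane(c,h_,.02)[:,:2]*1000;r=cv2.minAreaRect(q.astype(np.float32));bx=cv2.boxPoints(r)
  print(r,[(round(float(np.degrees(np.arctan2(*(bx[j+1]-bx[j])[::-1]))),1),round(float(np.linalg.norm(bx[j+1]-bx[j])),1)) for j in(0,1)])
# jig contour on top face
c=T;i=c['img'].astype(int);m=((i[...,0]>195)&(i[...,0]-i[...,2]>35)).astype(np.uint8);m[:130]=0;m[310:]=0;m[:,:165]=0;m[:,360:]=0
k=max(cv2.findContours(m,0,2)[0],key=cv2.contourArea);q=plane(c,cv2.convexHull(k).reshape(-1,2),.046)[:,:2]*1000
r=cv2.minAreaRect(q.astype(np.float32));print('jig',r,cv2.boxPoints(r).round(1).tolist())
```

```text
holes [[0.6418 0.1351 0.051  0.0007]
 [0.598  0.147  0.0531 0.0013]
 [0.5545 0.1591 0.0521 0.0007]]
sp 0.09052637662144664
0.042 0.09047554026312105 [0.60087587 0.14843312 0.042     ] [0.60478907 0.15900911 0.042     ] -15.444423742061957 -16.234068378180947
0.046 0.09012286873414499 [0.60004033 0.14780798 0.046     ] [0.60208942 0.15474688 0.046     ] -15.444423742061938 -16.23406837818109
0.05 0.08977019720516873 [0.59920479 0.14718285 0.05      ] [0.59938976 0.15048466 0.05      ] -15.444423742061957 -16.234068378180993
tip [[ 5.10690357e-01 -3.35640569e-01  9.82441647e-02  4.37258088e-04]] [[ 0.51128583 -0.33686486  0.095     ]] [[ 0.51235253 -0.33455003  0.095     ]]
top white 378 463 501 244 321
((510.66766357421875, -334.4521179199219), (148.1934356689453, 81.09180450439453), 25.62427520751953) [(-64.4, 81.1), (25.6, 148.2)]
side white 230 396 474 380 448
((506.7079162597656, -338.48077392578125), (150.77626037597656, 78.52989196777344), 25.078378677368164) [(-64.9, 78.5), (25.1, 150.8)]
jig ((650.52392578125, 133.66293334960938), (301.3656005859375, 282.0086669921875), 74.31321716308594) [[474.0, 26.700000762939453], [745.5, -49.5], [827.0, 240.60000610351562], [555.5, 316.8999938964844]]
```

The crop confirms it: a brass plate with three holes in the groove, hole spacing 90.5 mm as specified. The jig yaw is about -15.7°, the jig top about 0.050, and the near end about 27 mm inside the edge. The lamp tip is at (0.511,-0.336) and the plinth yaw is about 25.4°. Next I work out the approach to a press point 22 mm beyond the middle hole.

```bash
cat >> h.py <<'E'
from scipy.spatial.transform import Rotation as Ro
def go(p,yaw):
    "print shift mm and turn in tool axes to reach world TCP p with tool down, tool x at yaw deg"
    o=manip.get_obs();R=np.array(o['orientation']);a=np.radians(yaw);c,s=np.cos(a),np.sin(a)
    Rt=np.array([[c,s,0],[s,-c,0],[0,0,-1.]])
    print('t',round(o['clock'],2),'tcp',np.round(o['tcp_pos'],4),'F',np.round(o['wrist_force'],2),'open',round(o['opening'],4))
    print('shift',(R.T@(np.array(p)-o['tcp_pos'])*1000).round(1),'turn',Ro.from_matrix(R.T@Rt).as_rotvec().round(4))
E
python3 -c "
from h import *
go([.619,.141,.10],-15.7)"
```

```text
t 0.3 tcp [ 0.1474 -0.6329  0.231 ] F [0.29 0.3  0.05] open 0.0855
shift [ 634.9 -646.6  131.3] turn [-6.000e-04  2.000e-04  5.029e-01]
```

Call:
drive_tool:
  increments:
    - [[635,-647,30],[0,0,0.503],0]
    - [[635,-647,30],[0,0,0.503],0]
    - [[635,-647,30],[0,0,0.503],0]
    - [[635,-647,30],[0,0,0.503],0]
    - [[635,-647,30],[0,0,0.503],0]
    - [[635,-647,30],[0,0,0.503],0]
    - [[635,-647,30],[0,0,0.503],0]
    - [[635,-647,30],[0,0,0.503],0]
    - [[635,-647,30],[0,0,0.503],0]
    - [[635,-647,30],[0,0,0.503],0]
    - [[635,-647,30],[0,0,0.503],0]
    - [[635,-647,30],[0,0,0.503],0]
    - [[635,-647,30],[0,0,0.503],0]
    - [[635,-647,30],[0,0,0.503],0]
    - [[635,-647,30],[0,0,0.503],0]
    - [[635,-647,30],[0,0,0.503],0]
    - [[635,-647,30],[0,0,0.503],0]
    - [[635,-647,30],[0,0,0.503],0]
    - [[635,-647,30],[0,0,0.503],0]
    - [[635,-647,30],[0,0,0.503],0]
  force: 40

```text
clock: 1.97
tcp_pos: [0.5802, 0.0776, 0.2039]
orientation: [[0.963, -0.271, 0.0], [-0.271, -0.963, -0.0], [0.0, 0.0, -1.0]]
wrist_force: [1.0, -0.5, 0.5]
opening: 0.0001
grip_force: 0.0
```

```bash
python3 -c "
from h import *
go([.619,.141,.070],-15.7)"
```

```text
t 1.97 tcp [0.5802 0.0776 0.2039] F [ 1.02 -0.48  0.54] open 0.0001
shift [ 20.1 -71.6 133.9] turn [ 0.0002 -0.0005 -0.0004]
```

Call:
drive_tool:
  increments:
    - [[20,-72,60],[0,0,0],0]
    - [[20,-72,110],[0,0,0],0]
    - [[20,-72,134],[0,0,0],0]
    - [[20,-72,134],[0,0,0],0]
    - [[20,-72,134],[0,0,0],0]
    - [[20,-72,134],[0,0,0],0]
    - [[20,-72,134],[0,0,0],0]

```text
clock: 2.55
tcp_pos: [0.6193, 0.1394, 0.0715]
orientation: [[0.962, -0.272, 0.002], [-0.272, -0.962, -0.0], [0.002, -0.001, -1.0]]
wrist_force: [0.1, 0.6, 0.5]
opening: 0.0001
grip_force: 0.0
```

```bash
python3 -c "
from h import *
go([.619,.141,.055],-15.7)
a=cam('top')['img'][180:300,190:350,::-1];b=cam('side')['img'][140:260,230:390,::-1]
cv2.imwrite('pics/c1.png',cv2.resize(np.vstack([a,b]),None,fx=2.5,fy=2.5,interpolation=2))"
```

```text
t 2.55 tcp [0.6193 0.1394 0.0715] F [0.11 0.64 0.5 ] open 0.0001
shift [-0.8 -1.5 16.5] turn [-0.0005 -0.0022 -0.001 ]
```

View pics/c1.png

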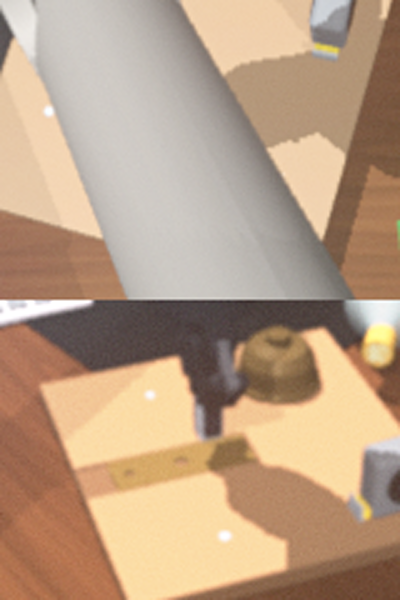

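The arm hides the top view. In the side view the fingertips at about (313,195) stand above the far half of the plate. Lowering gently.

Call:
drive_tool:
  increments:
    - [[-1,-1,6],[0,-0.002,0],0]
    - [[-1,-1,12],[0,-0.002,0],0]
    - [[-1,-1,16],[0,-0.002,0],0]
    - [[-1,-1,18],[0,-0.002,0],0]
    - [[-1,-1,19],[0,-0.002,0],0]
    - [[-1,-1,19],[0,-0.002,0],0]

```text
clock: 3.15
tcp_pos: [0.6172, 0.141, 0.0504]
orientation: [[0.963, -0.271, -0.003], [-0.271, -0.963, 0.0], [-0.003, 0.0, -1.0]]
wrist_force: [0.5, 0.3, 0.3]
opening: 0.0002
grip_force: 0.0
```

Call:
drive_tool:
  increments:
    - [[0,0,1],[0,0,0],0]
    - [[0,0,1.5],[0,0,0],0]
    - [[0,0,2],[0,0,0],0]
    - [[0,0,2],[0,0,0],0]

```text
clock: 3.48
tcp_pos: [0.6175, 0.1411, 0.0488]
orientation: [[0.963, -0.271, -0.002], [-0.271, -0.963, 0.0], [-0.002, 0.0, -1.0]]
wrist_force: [-0.2, -0.6, -0.1]
opening: 0.0
grip_force: 0.0
```

Call:
drive_tool:
  increments:
    - [[0,0,0.7],[0,0,0],0]
    - [[0,0,1.3],[0,0,0],0]
    - [[0,0,2],[0,0,0],0]
    - [[0,0,2],[0,0,0],0]

```text
clock: 3.82
tcp_pos: [0.6183, 0.1414, 0.0481]
orientation: [[0.963, -0.271, -0.0], [-0.271, -0.963, 0.001], [-0.0, -0.001, -1.0]]
wrist_force: [-0.3, 0.1, 6.0]
opening: -0.0002
grip_force: 2.8
```

Contact at z about 0.048 with 6 N. Sliding toward the robot, first half.

Call:
drive_tool:
  increments:
    - [[-2,0,0],[0,0,0],0]
    - [[-5,0,0],[0,0,0],0]
    - [[-8,0,0],[0,0,0],0]
    - [[-11,0,0],[0,0,0],0]
    - [[-14,0,0],[0,0,0],0]
    - [[-17,0,0],[0,0,0],0]
    - [[-20,0,0],[0,0,0],0]
    - [[-20,0,0],[0,0,0],0]

```text
clock: 4.48
tcp_pos: [0.5988, 0.1471, 0.0481]
orientation: [[0.963, -0.27, 0.0], [-0.27, -0.963, 0.001], [0.0, -0.001, -1.0]]
wrist_force: [-0.6, -0.2, 6.9]
opening: -0.0003
grip_force: 3.3
```

```bash
python3 -c "
from h import *
go([.619,.141,.048],-15.7)
b=cam('side')['img'][140:260,230:390,::-1]
cv2.imwrite('pics/c2.png',cv2.resize(b,None,fx=4,fy=4,interpolation=2))"
```

```text
t 4.48 tcp [0.5988 0.1471 0.0481] F [-0.63 -0.16  6.93] open -0.0003
shift [21.1  0.5  0.1] turn [-0.0011 -0.0001  0.0003]
```

View pics/c2.png

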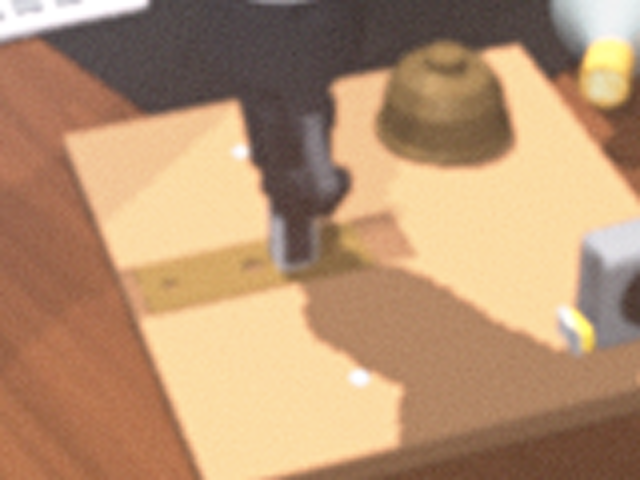

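The plate follows the finger: its near end, at crop (140,290), is now about 7 mm inside the edge. Another 46 mm.

Call:
drive_tool:
  increments:
    - [[-2,0,0],[0,0,0],0]
    - [[-5,0,0],[0,0,0],0]
    - [[-8,0,0],[0,0,0],0]
    - [[-11,0,0],[0,0,0],0]
    - [[-14,0,0],[0,0,0],0]
    - [[-17,0,0],[0,0,0],0]
    - [[-20,0,0],[0,0,0],0]
    - [[-23,0,0],[0,0,0],0]
    - [[-26,0,0],[0,0,0],0]
    - [[-29,0,0],[0,0,0],0]
    - [[-32,0,0],[0,0,0],0]
    - [[-35,0,0],[0,0,0],0]
    - [[-38,0,0],[0,0,0],0]
    - [[-41,0,0],[0,0,0],0]
    - [[-44,0,0],[0,0,0],0]
    - [[-46,0,0],[0,0,0],0]
    - [[-46,0,0],[0,0,0],0]
    - [[-46,0,0],[0,0,0],0]
    - [[-46,0,0],[0,0,0],0]

```text
clock: 6.12
tcp_pos: [0.5547, 0.1596, 0.0481]
orientation: [[0.963, -0.271, 0.0], [-0.271, -0.963, 0.001], [-0.0, -0.001, -1.0]]
wrist_force: [-0.1, -0.5, 6.9]
opening: -0.0002
grip_force: 3.4
```

```bash
python3 -c "
from h import *
go([.553,.16,.048],-15.7)
b=cam('side')['img'][140:260,230:390,::-1]
cv2.imwrite('pics/c3.png',cv2.resize(b,None,fx=4,fy=4,interpolation=2))"
```

```text
t 6.12 tcp [0.5547 0.1596 0.0481] F [-0.07 -0.48  6.93] open -0.0002
shift [-1.7  0.   0.1] turn [-0.0012  0.0002  0.    ]
```

View pics/c3.png

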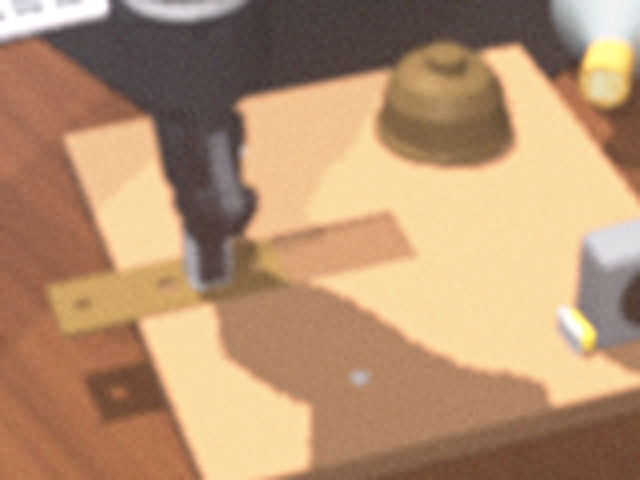

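The plate now sticks out about 39 mm (near end at crop (55,308), edge at (130,290)) with its middle about 21 mm inside. Now I lift off, open, and go over the protruding part.

Call:
drive_tool:
  increments:
    - [[0,0,-20],[0,0,0],0]
    - [[0,0,-50],[0,0,0],0]
    - [[-30,0,-60],[0,0,0],75]
    - [[-62,0,-60],[0,0,0],75]
    - [[-62,0,-60],[0,0,0],75]
    - [[-62,0,-60],[0,0,0],75]
    - [[-62,0,-60],[0,0,0],75]
    - [[-62,0,-60],[0,0,0],75]
    - [[-62,0,-60],[0,0,0],75]

```text
clock: 6.92
tcp_pos: [0.4951, 0.1752, 0.1067]
orientation: [[0.962, -0.272, -0.002], [-0.272, -0.962, 0.0], [-0.002, 0.0, -1.0]]
wrist_force: [0.6, 0.8, -0.0]
opening: 0.0751
grip_force: 0.0
```

```bash
python3 -c "
from h import *
go([.4949,.1763,.029],-15.7)"
```

```text
t 6.92 tcp [0.4951 0.1752 0.1067] F [ 0.62  0.81 -0.01] open 0.0751
shift [-0.3 -1.  77.7] turn [ 0.0001  0.0022 -0.0014]
```

Call:
drive_tool:
  increments:
    - [[0,-1,30],[0,0,0],75]
    - [[0,-1,60],[0,0.002,0],75]
    - [[0,-1,78],[0,0.002,0],75]
    - [[0,-1,78],[0,0.002,0],60]
    - [[0,-1,78],[0,0.002,0],50]
    - [[0,-1,78],[0,0.002,0],44]
    - [[0,-1,78],[0,0.002,0],42]
    - [[0,-1,78],[0,0.002,0],42]
    - [[0,-1,78],[0,0.002,0],42]
  force: 20

```text
clock: 7.67
tcp_pos: [0.4954, 0.1769, 0.0301]
orientation: [[0.963, -0.271, 0.002], [-0.271, -0.963, 0.0], [0.002, -0.001, -1.0]]
wrist_force: [0.7, 0.1, 0.9]
opening: 0.0419
grip_force: 0.1
```

Call:
drive_tool:
  increments:
    - [[0,0,0],[0,0,0],40]
    - [[0,0,0],[0,0,0],38]
    - [[0,0,0],[0,0,0],36]
    - [[0,0,0],[0,0,0],36]
    - [[0,0,0],[0,0,0],36]
  force: 40

```text
clock: 8.08
tcp_pos: [0.4952, 0.177, 0.0296]
orientation: [[0.963, -0.271, 0.001], [-0.271, -0.963, 0.0], [0.001, -0.001, -1.0]]
wrist_force: [-0.5, -0.0, 5.6]
opening: 0.0385
grip_force: 39.6
```

Gripped: opening 38.5 mm, 40 N. Lifting straight up.

Call:
drive_tool:
  increments:
    - [[0,0,-1],[0,0,0],36]
    - [[0,0,-3],[0,0,0],36]
    - [[0,0,-8],[0,0,0],36]
    - [[0,0,-16],[0,0,0],36]
    - [[0,0,-28],[0,0,0],36]
    - [[0,0,-42],[0,0,0],36]
    - [[0,0,-60],[0,0,0],36]
    - [[0,0,-80],[0,0,0],36]
    - [[0,0,-100],[0,0,0],36]
    - [[0,0,-120],[0,0,0],36]
    - [[0,0,-130],[0,0,0],36]
    - [[0,0,-130],[0,0,0],36]
    - [[0,0,-130],[0,0,0],36]

```text
clock: 9.17
tcp_pos: [0.4944, 0.1765, 0.1593]
orientation: [[0.963, -0.271, 0.001], [-0.271, -0.963, -0.0], [0.001, 0.0, -1.0]]
wrist_force: [0.3, -0.4, -0.8]
opening: 0.0384
grip_force: 40.3
```

```bash
python3 -c "
from h import *
a=np.radians(25.4);u=np.array([np.cos(a),np.sin(a)]);p=np.array([.511,-.336])-.041*u
go([*p,.16],25.4)"
```

```text
t 9.17 tcp [0.4944 0.1765 0.1593] F [ 0.33 -0.44 -0.8 ] open 0.0384
shift [ 1.240e+02  5.158e+02 -5.000e-01] turn [ 4.000e-04 -6.000e-04 -7.178e-01]
```

Call:
drive_tool:
  increments:
    - [[3,12,0],[0,0,-0.03],36]
    - [[8,34,0],[0,0,-0.07],36]
    - [[14,60,0],[0,0,-0.11],36]
    - [[21,88,0],[0,0,-0.15],36]
    - [[28,117,0],[0,0,-0.19],36]
    - [[35,147,0],[0,0,-0.23],36]
    - [[43,177,0],[0,0,-0.27],36]
    - [[50,208,0],[0,0,-0.31],36]
    - [[57,239,0],[0,0,-0.35],36]
    - [[65,270,0],[0,0,-0.39],36]
    - [[72,301,0],[0,0,-0.43],36]
    - [[80,332,0],[0,0,-0.47],36]
    - [[87,363,0],[0,0,-0.51],36]
    - [[95,394,0],[0,0,-0.55],36]
    - [[102,425,0],[0,0,-0.59],36]
    - [[109,455,0],[0,0,-0.63],36]
    - [[116,482,0],[0,0,-0.67],36]
    - [[121,504,0],[0,0,-0.7],36]
    - [[124,514,0],[0,0,-0.718],36]
    - [[124,516,0],[0,0,-0.718],36]

```text
clock: 10.83
tcp_pos: [0.4721, -0.3564, 0.1569]
orientation: [[0.905, 0.426, -0.003], [0.426, -0.905, 0.001], [-0.003, -0.002, -1.0]]
wrist_force: [-0.4, 1.0, -0.9]
opening: 0.0384
grip_force: 40.4
```

Run:
```python
from h import *
o=manip.get_obs();print(o['clock'],o['tcp_pos'],o['wrist_force'],o['opening'])
T=cam('top');S=cam('side')
R=np.array(o['orientation']);mid=o['tcp_pos']+R@[.041,0,-.017];print(mid)
ut,us=proj(T,[mid]),proj(S,[mid]);print(ut,us)
def crop(i,c,w,h,k):
    x,y=(c-[w/2,h/2]).astype(int).ravel();print(x,y);return cv2.resize(i[y:y+h,x:x+w,::-1],None,fx=k,fy=k,interpolation=2)
cv2.imwrite('pics/c4.png',np.hstack([crop(T['img'],ut,80,110,5),crop(S['img'],us,80,110,5)]))
```

```text
10.8333 [ 0.47205585 -0.35636478  0.15693621] [-0.38125887  0.95270367 -0.91300652] 0.0383919890793691
[ 0.5092109  -0.33892267  0.17382631]
[[514.36342803 272.68243671]] [[459.10047834 353.4475182 ]]
474 217
419 298
```

View pics/c4.png

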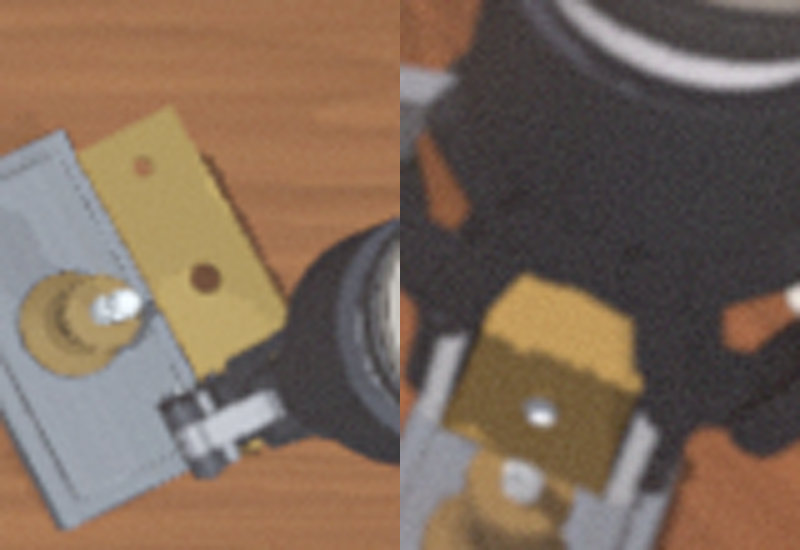

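The top view shows the plate's middle hole at full-image pixel (514.6,272.2), against (514.4,272.7) predicted from the TCP, so it agrees to about 0.5 mm. The tube tip is near (499.5,277). I'll refine the tip with brightness profiles in the unobstructed first pictures, and correct for the cameras' biases.

Run:
```python
from h import *
for n,tip in(('top',np.array([.5113,-.3369])),('side',np.array([.5123,-.3346]))):
    c=cam(n);g=cv2.cvtColor(cv2.imread(f'pics/{n}0.png'),cv2.COLOR_BGR2GRAY).astype(np.float32)
    d=tip-c['C'][:2];d/=np.linalg.norm(d);e=np.array([-d[1],d[0]])
    def val(P):
        uv=proj(c,np.c_[P,np.full(len(P),.095)]).astype(np.float32);return cv2.remap(g,uv[:,:1],uv[:,1:],1).ravel().astype(int)
    s=np.arange(-14,14.1,1)/1000
    print(n,'d',d.round(3));print('along',dict(zip((s*1000).astype(int).tolist(),val(tip+s[:,None]*d).tolist())))
    for off in(-.004,0,.002):print('across',off,dict(zip((s*1000).astype(int).tolist(),val(tip+off*d+s[:,None]*e).tolist())))
```

```text
top d [ 0.358 -0.934]
along {-14: 164, -13: 177, -12: 189, -11: 201, -10: 212, -9: 214, -8: 206, -7: 195, -6: 193, -5: 201, -4: 211, -3: 222, -2: 233, -1: 234, 0: 234, 1: 235, 2: 234, 3: 224, 4: 210, 5: 187, 6: 158, 7: 141, 8: 138, 9: 132, 10: 123, 11: 117, 12: 120, 13: 124, 14: 125}
across -0.004 {-14: 110, -13: 118, -12: 125, -11: 132, -10: 137, -9: 140, -8: 139, -7: 135, -6: 142, -5: 168, -4: 197, -3: 208, -2: 213, -1: 214, 0: 211, 1: 209, 2: 206, 3: 194, 4: 179, 5: 167, 6: 159, 7: 149, 8: 141, 9: 139, 10: 138, 11: 134, 12: 133, 13: 137, 14: 143}
across 0 {-14: 103, -13: 101, -12: 102, -11: 110, -10: 121, -9: 127, -8: 131, -7: 135, -6: 144, -5: 171, -4: 195, -3: 215, -2: 229, -1: 234, 0: 234, 1: 234, 2: 233, 3: 226, 4: 214, 5: 194, 6: 167, 7: 147, 8: 141, 9: 138, 10: 138, 11: 137, 12: 139, 13: 144, 14: 145}
across 0.002 {-14: 125, -13: 117, -12: 106, -11: 100, -10: 101, -9: 109, -8: 110, -7: 108, -6: 118, -5: 141, -4: 172, -3: 204, -2: 224, -1: 232, 0: 234, 1: 232, 2: 229, 3: 218, 4: 208, 5: 178, 6: 151, 7: 141, 8: 131, 9: 134, 10: 137, 11: 138, 12: 139, 13: 139, 14: 140}
side d [
[... 382 characters left out ...]
67, -4: 191, -3: 217, -2: 230, -1: 235, 0: 236, 1: 235, 2: 232, 3: 224, 4: 209, 5: 184, 6: 157, 7: 142, 8: 142, 9: 141, 10: 141, 11: 140, 12: 139, 13: 140, 14: 142}
across 0 {-14: 141, -13: 140, -12: 138, -11: 140, -10: 141, -9: 140, -8: 140, -7: 144, -6: 159, -5: 192, -4: 222, -3: 241, -2: 246, -1: 247, 0: 247, 1: 248, 2: 248, 3: 242, 4: 223, 5: 190, 6: 161, 7: 145, 8: 139, 9: 140, 10: 142, 11: 142, 12: 139, 13: 140, 14: 141}
across 0.002 {-14: 138, -13: 140, -12: 140, -11: 142, -10: 141, -9: 142, -8: 143, -7: 141, -6: 148, -5: 171, -4: 203, -3: 225, -2: 237, -1: 243, 0: 245, 1: 244, 2: 240, 3: 230, 4: 202, 5: 171, 6: 148, 7: 139, 8: 141, 9: 142, 10: 144, 11: 141, 12: 141, 13: 141, 14: 139}
```

Call:
drive_tool:
  increments:
    - [[2,-1.3,15],[0,0,0],36]
    - [[2,-1.3,35],[0,0,0],36]
    - [[2,-1.3,52],[0,0,0],36]
    - [[2,-1.3,62],[0,0,0],36]
    - [[2,-1.3,66],[0,0,0],36]
    - [[2,-1.3,66],[0,0,0],36]
    - [[2,-1.3,66],[0,0,0],36]

```text
clock: 11.62
tcp_pos: [0.4761, -0.3514, 0.0937]
orientation: [[0.903, 0.43, 0.001], [0.43, -0.903, -0.001], [0.001, 0.001, -1.0]]
wrist_force: [0.6, -0.2, -1.0]
opening: 0.0385
grip_force: 40.4
```

Run:
```python
from h import *
o=manip.get_obs();print(o['clock'],o['tcp_pos'],o['wrist_force'],o['orientation'])
T=cam('top');S=cam('side')
R=np.array(o['orientation']);mid=o['tcp_pos']+R@[.041,0,-.017];print(mid)
ut,us=proj(T,[mid]),proj(S,[mid]);print(ut,us)
def crop(i,c,w,h,k):
    x,y=(c-[w/2,h/2]).astype(int).ravel();print(x,y);return cv2.resize(i[y:y+h,x:x+w,::-1],None,fx=k,fy=k,interpolation=2)
cv2.imwrite('pics/c5.png',np.hstack([crop(T['img'],ut,50,60,8),crop(S['img'],us,50,60,8)]))
```

```text
11.6167 [ 0.47605589 -0.35135307  0.09372397] [ 0.63000329 -0.18878789 -0.98421472] [[ 9.02819639e-01  4.30018552e-01  8.62519152e-04]
 [ 4.30019067e-01 -9.02819648e-01 -5.34551229e-04]
 [ 5.48832291e-04  8.53503028e-04 -9.99999485e-01]]
[ 0.51305683 -0.3337132   0.11074646]
[[499.87511056 275.22034711]] [[448.68996577 376.1205109 ]]
474 245
423 346
```

View pics/c5.png

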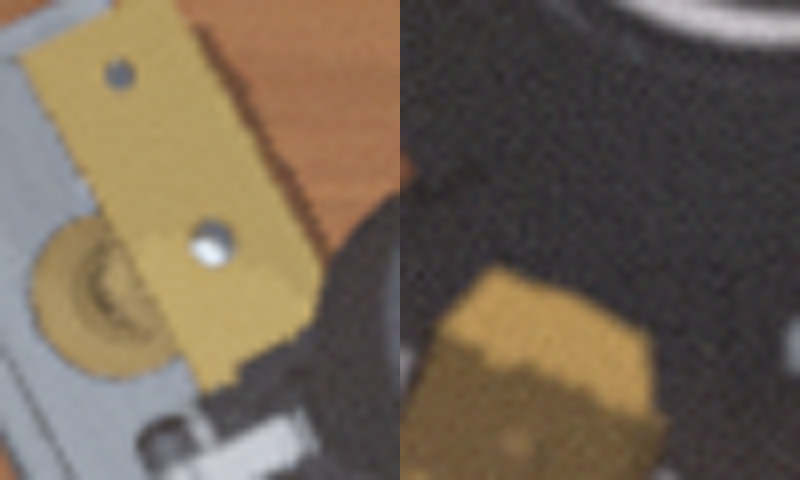

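In the top view the hole is at (500.1,274.9) and the bright tip shows inside it, to the lower left, at about (499.5,275.8). The plate covers the middle in the side view. Correcting by (-3.4, +1.9) mm and lowering to just above the tip.

Call:
drive_tool:
  increments:
    - [[-2,1,2],[0,0,0],36]
    - [[-3.4,1.9,5],[0,0,0],36]
    - [[-3.4,1.9,8],[0,0,0],36]
    - [[-3.4,1.9,8],[0,0,0],36]
    - [[-3.4,1.9,8],[0,0,0],36]
    - [[-3.4,1.9,8],[0,0,0],36]

```text
clock: 12.22
tcp_pos: [0.4732, -0.3547, 0.0851]
orientation: [[0.903, 0.429, 0.0], [0.429, -0.903, 0.0], [0.0, 0.0, -1.0]]
wrist_force: [-0.3, -0.1, -1.5]
opening: 0.0383
grip_force: 40.4
```

Run:
```python
from h import *
o=manip.get_obs();print(o['clock'],o['tcp_pos'],o['wrist_force'])
T=cam('top')
R=np.array(o['orientation']);mid=o['tcp_pos']+R@[.041,0,-.017];print(mid)
ut=proj(T,[mid]);print(ut,proj(T,[[.5114,-.3373,.095]]))
x,y=(ut-[15,20]).astype(int).ravel();print(x,y)
cv2.imwrite('pics/c6.png',cv2.resize(T['img'][y:y+40,x:x+30,::-1],None,fx=14,fy=14,interpolation=2))
```

```text
12.2167 [ 0.47321361 -0.35468749  0.0850572 ] [-0.28123858 -0.06720596 -1.51311941]
[ 0.51023935 -0.33707879  0.10205802]
[[500.22827303 277.27007341]] [[499.11899859 277.14082614]]
485 257
```

View pics/c6.png

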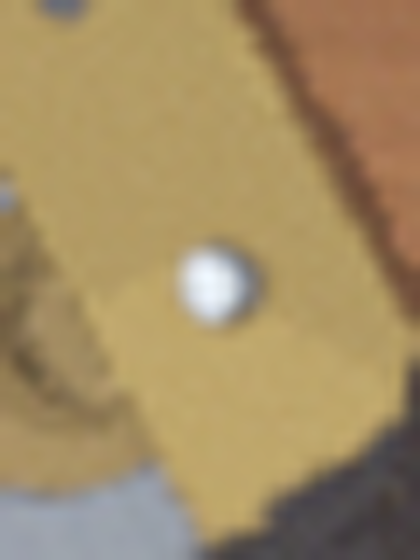

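The hole's centre is at about (500.2,276.8) with the white tip in it, offset (-0.8,+0.1) px. For perfect alignment I'd expect (-1.3,+0.5) px from parallax, so a small correction of (0.2, 0.6) mm remains. I'll lower in small steps and watch the force.

Call:
drive_tool:
  increments:
    - [[0.2,0.6,0],[0,0,0],36]
    - [[0.2,0.6,2],[0,0,0],36]
    - [[0.2,0.6,4],[0,0,0],36]
    - [[0.2,0.6,5],[0,0,0],36]
    - [[0.2,0.6,6],[0,0,0],36]
    - [[0.2,0.6,6],[0,0,0],36]

```text
clock: 12.77
tcp_pos: [0.4735, -0.355, 0.0787]
orientation: [[0.903, 0.43, -0.0], [0.43, -0.903, 0.0], [-0.0, -0.001, -1.0]]
wrist_force: [-0.6, 0.6, -1.9]
opening: 0.0384
grip_force: 40.4
```

Call:
drive_tool:
  increments:
    - [[0,0,0.7],[0,0,0],36]
    - [[0,0,1.4],[0,0,0],36]
    - [[0,0,2],[0,0,0],36]
    - [[0,0,2],[0,0,0],36]

```text
clock: 13.1
tcp_pos: [0.4736, -0.3551, 0.077]
orientation: [[0.903, 0.429, -0.0], [0.429, -0.903, 0.0], [-0.0, -0.0, -1.0]]
wrist_force: [0.6, 0.6, -1.3]
opening: 0.0384
grip_force: 40.4
```

Call:
drive_tool:
  increments:
    - [[0,0,0.7],[0,0,0],36]
    - [[0,0,1.4],[0,0,0],36]
    - [[0,0,2],[0,0,0],36]
    - [[0,0,2],[0,0,0],36]

```text
clock: 13.43
tcp_pos: [0.4736, -0.3551, 0.0749]
orientation: [[0.903, 0.429, -0.0], [0.429, -0.903, 0.0], [-0.0, -0.0, -1.0]]
wrist_force: [0.4, 0.2, -1.2]
opening: 0.0385
grip_force: 40.4
```

Call:
drive_tool:
  increments:
    - [[0,0,0.7],[0,0,0],36]
    - [[0,0,1.4],[0,0,0],36]
    - [[0,0,2.1],[0,0,0],36]
    - [[0,0,3],[0,0,0],36]
    - [[0,0,3],[0,0,0],36]

```text
clock: 13.85
tcp_pos: [0.4735, -0.3551, 0.0719]
orientation: [[0.903, 0.429, -0.0], [0.429, -0.903, 0.0], [-0.0, -0.0, -1.0]]
wrist_force: [0.9, 0.4, -1.2]
opening: 0.0386
grip_force: 40.4
```

Run:
```python
from h import *
o=manip.get_obs();print(o['tcp_pos'],o['wrist_force'],o['moment'])
T=cam('top')
R=np.array(o['orientation']);mid=o['tcp_pos']+R@[.041,0,-.017]
ut=proj(T,[mid]);print(ut)
x,y=(ut-[15,20]).astype(int).ravel();print(x,y)
cv2.imwrite('pics/c7.png',cv2.resize(T['img'][y:y+40,x:x+30,::-1],None,fx=14,fy=14,interpolation=2))
```

```text
[ 0.47353685 -0.35510799  0.07187761] [ 0.93835019  0.42367845 -1.23034589] [ 0.13653519 -0.00631803  0.00361639]
[[498.22945093 277.97011177]]
483 257
```

View pics/c7.png

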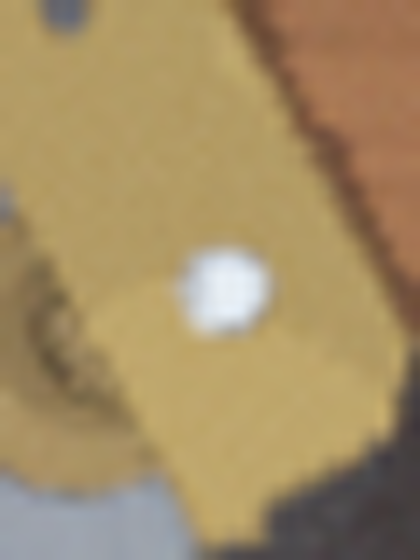

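The tube now fills the hole (bright disc centred at full-image (498.6,277.2)), so the plate is threaded. I keep lowering in small steps to feel for the collar.

Call:
drive_tool:
  increments:
    - [[0,0,1],[0,0,0],36]
    - [[0,0,2],[0,0,0],36]
    - [[0,0,3],[0,0,0],36]
    - [[0,0,4],[0,0,0],36]
    - [[0,0,5],[0,0,0],36]
    - [[0,0,5],[0,0,0],36]

```text
clock: 14.4
tcp_pos: [0.4735, -0.3551, 0.0668]
orientation: [[0.903, 0.43, -0.0], [0.43, -0.903, 0.0], [-0.0, -0.0, -1.0]]
wrist_force: [0.4, 0.3, -0.8]
opening: 0.0383
grip_force: 40.4
```

Call:
drive_tool:
  increments:
    - [[0,0,0.7],[0,0,0],36]
    - [[0,0,1.4],[0,0,0],36]
    - [[0,0,2],[0,0,0],36]
    - [[0,0,2],[0,0,0],36]

```text
clock: 14.73
tcp_pos: [0.4736, -0.3552, 0.065]
orientation: [[0.903, 0.429, -0.0], [0.429, -0.903, -0.0], [-0.0, -0.0, -1.0]]
wrist_force: [0.2, 0.4, -0.8]
opening: 0.0385
grip_force: 40.4
```

Call:
drive_tool:
  increments:
    - [[0,0,0.7],[0,0,0],36]
    - [[0,0,1.4],[0,0,0],36]
    - [[0,0,2],[0,0,0],36]
    - [[0,0,2],[0,0,0],36]

```text
clock: 15.07
tcp_pos: [0.4736, -0.3552, 0.0629]
orientation: [[0.903, 0.429, -0.0], [0.429, -0.903, 0.0], [-0.0, -0.0, -1.0]]
wrist_force: [0.9, 1.3, -1.0]
opening: 0.0387
grip_force: 40.4
```

Call:
drive_tool:
  increments:
    - [[0,0,0.7],[0,0,0],36]
    - [[0,0,1.4],[0,0,0],36]
    - [[0,0,2],[0,0,0],36]
    - [[0,0,2],[0,0,0],36]

```text
clock: 15.4
tcp_pos: [0.4736, -0.3552, 0.061]
orientation: [[0.903, 0.429, -0.0], [0.429, -0.903, -0.0], [-0.0, -0.0, -1.0]]
wrist_force: [0.0, 0.1, -0.5]
opening: 0.0382
grip_force: 40.4
```

Call:
drive_tool:
  increments:
    - [[0,0,0.7],[0,0,0],36]
    - [[0,0,1.4],[0,0,0],36]
    - [[0,0,2],[0,0,0],36]
    - [[0,0,2],[0,0,0],36]

```text
clock: 15.73
tcp_pos: [0.4736, -0.3552, 0.059]
orientation: [[0.903, 0.429, -0.0], [0.429, -0.903, -0.0], [-0.0, -0.0, -1.0]]
wrist_force: [-0.5, 0.4, -1.5]
opening: 0.0384
grip_force: 40.4
```

Call:
drive_tool:
  increments:
    - [[0,0,0.7],[0,0,0],36]
    - [[0,0,1.4],[0,0,0],36]
    - [[0,0,2],[0,0,0],36]
    - [[0,0,2],[0,0,0],36]

```text
clock: 16.07
tcp_pos: [0.4736, -0.3552, 0.057]
orientation: [[0.903, 0.429, -0.0], [0.429, -0.903, -0.0], [-0.0, 0.0, -1.0]]
wrist_force: [0.2, 0.3, -1.4]
opening: 0.0385
grip_force: 40.4
```

Call:
drive_tool:
  increments:
    - [[0,0,0.7],[0,0,0],36]
    - [[0,0,1.4],[0,0,0],36]
    - [[0,0,2],[0,0,0],36]
    - [[0,0,2],[0,0,0],36]

```text
clock: 16.4
tcp_pos: [0.4736, -0.3551, 0.0549]
orientation: [[0.903, 0.429, -0.0], [0.429, -0.903, 0.0], [-0.0, -0.0, -1.0]]
wrist_force: [0.8, 1.2, -1.2]
opening: 0.0385
grip_force: 40.4
```

Call:
drive_tool:
  increments:
    - [[0,0,0.7],[0,0,0],36]
    - [[0,0,1.4],[0,0,0],36]
    - [[0,0,2],[0,0,0],36]
    - [[0,0,2],[0,0,0],36]

```text
clock: 16.73
tcp_pos: [0.4736, -0.3552, 0.053]
orientation: [[0.903, 0.429, -0.0], [0.429, -0.903, -0.0], [-0.0, 0.0, -1.0]]
wrist_force: [0.5, 0.9, -1.3]
opening: 0.0383
grip_force: 40.4
```

Call:
drive_tool:
  increments:
    - [[0,0,0.7],[0,0,0],36]
    - [[0,0,1.4],[0,0,0],36]
    - [[0,0,2],[0,0,0],36]
    - [[0,0,2],[0,0,0],36]

```text
clock: 17.07
tcp_pos: [0.4736, -0.3552, 0.0509]
orientation: [[0.903, 0.429, -0.0], [0.429, -0.903, -0.0], [-0.0, -0.0, -1.0]]
wrist_force: [-0.4, 0.6, -1.2]
opening: 0.0385
grip_force: 40.4
```

Call:
drive_tool:
  increments:
    - [[0,0,0.7],[0,0,0],36]
    - [[0,0,1.4],[0,0,0],36]
    - [[0,0,2],[0,0,0],36]
    - [[0,0,2],[0,0,0],36]

```text
clock: 17.4
tcp_pos: [0.4736, -0.3552, 0.0492]
orientation: [[0.903, 0.429, -0.0], [0.429, -0.903, -0.0], [-0.0, 0.0, -1.0]]
wrist_force: [-0.3, 1.3, 0.7]
opening: 0.0382
grip_force: 40.6
```

Fz rose by 2 N, so contact is likely. A further 0.6 mm to confirm.

Call:
drive_tool:
  increments:
    - [[0,0,0.3],[0,0,0],36]
    - [[0,0,0.6],[0,0,0],36]
    - [[0,0,0.6],[0,0,0],36]

```text
clock: 17.65
tcp_pos: [0.4737, -0.3553, 0.0488]
orientation: [[0.903, 0.429, 0.0], [0.429, -0.903, -0.0], [-0.0, 0.0, -1.0]]
wrist_force: [-0.5, 1.4, 3.4]
opening: 0.0383
grip_force: 40.7
```

Run:
```python
from h import *
o=manip.get_obs();print(o['tcp_pos'],o['wrist_force'],o['moment'],np.array(o['orientation'])[:,2])
T=cam('top')
x,y=475,235
cv2.imwrite('pics/c8.png',cv2.resize(T['img'][y:y+60,x-20:x+50,::-1],None,fx=8,fy=8,interpolation=2))
```

```text
[ 0.47366674 -0.35527727  0.04883715] [-0.5145535   1.37870525  3.42927799] [0.3771201  0.13995173 0.11891848] [ 1.07280857e-04 -3.27457127e-04 -9.99999941e-01]
```

View pics/c8.png

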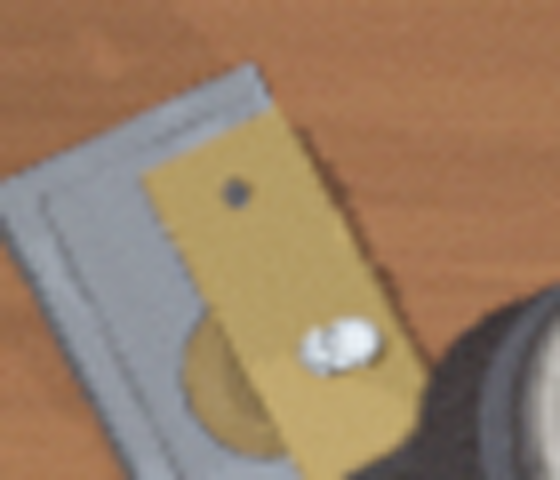

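The tube is through the hole and the plate presses on the collar with about 4.6 N. The plate looks level and lies along the plinth. I ease off slightly and open slowly.

Call:
drive_tool:
  increments:
    - [[0,0,-0.4],[0,0,0],36]
    - [[0,0,-0.4],[0,0,0],38]
    - [[0,0,-0.4],[0,0,0],39]
    - [[0,0,-0.4],[0,0,0],40]
    - [[0,0,-0.4],[0,0,0],41]
    - [[0,0,-0.4],[0,0,0],42]
    - [[0,0,-0.4],[0,0,0],44]
    - [[0,0,-0.4],[0,0,0],48]
    - [[0,0,-0.4],[0,0,0],56]
    - [[0,0,-0.4],[0,0,0],66]
    - [[0,0,-0.4],[0,0,0],70]
    - [[0,0,-0.4],[0,0,0],70]
  force: 20

```text
clock: 18.7
tcp_pos: [0.4736, -0.3552, 0.0489]
orientation: [[0.903, 0.429, 0.0], [0.429, -0.903, -0.0], [-0.0, 0.0, -1.0]]
wrist_force: [-0.6, -0.5, -0.7]
opening: 0.0697
grip_force: 0.0
```

Call:
drive_tool:
  increments:
    - [[0,0,-4],[0,0,0],70]
    - [[0,0,-12],[0,0,0],70]
    - [[0,0,-25],[0,0,0],70]
    - [[0,0,-45],[0,0,0],70]
    - [[0,0,-70],[0,0,0],70]
    - [[0,0,-100],[0,0,0],70]
    - [[0,0,-130],[0,0,0],70]
    - [[-20,30,-150],[0,0,0],70]
    - [[-30,60,-150],[0,0,0],70]
    - [[-30,90,-150],[0,0,0],70]
    - [[-30,120,-150],[0,0,0],70]
    - [[-30,120,-150],[0,0,0],70]
    - [[-30,120,-150],[0,0,0],70]
    - [[-30,120,-150],[0,0,0],70]

```text
clock: 19.87
tcp_pos: [0.4982, -0.4755, 0.1996]
orientation: [[0.903, 0.43, 0.0], [0.43, -0.903, 0.001], [0.001, -0.0, -1.0]]
wrist_force: [0.4, -0.2, 0.4]
opening: 0.0698
grip_force: 0.0
```

Run:
```python
from h import *
o=manip.get_obs();print(o['tcp_pos'],o['wrist_force'])
for n,b in(('top',(450,235,80,95)),('side',(385,350,110,120))):
    c=cam(n);x,y,w,h=b;i=c['img'][y:y+h,x:x+w];hs=cv2.cvtColor(i,cv2.COLOR_RGB2HSV)
    m=cv2.inRange(hs,(18,90,90),(32,255,255));m=cv2.morphologyEx(m,cv2.MORPH_OPEN,np.ones((3,3)))
    k=max(cv2.findContours(m,0,2)[0],key=cv2.contourArea).reshape(-1,2)+[x,y]
    q=plane(c,k,.0665)[:,:2]*1000;r=cv2.minAreaRect(q.astype(np.float32));bx=cv2.boxPoints(r)
    print(n,np.round(r[0],1),[(round(float(np.degrees(np.arctan2(*(bx[j+1]-bx[j])[::-1]))),1),round(float(np.linalg.norm(bx[j+1]-bx[j])),1)) for j in(0,1)])
```

```text
[ 0.49820061 -0.47545233  0.1995541 ] [ 0.420785   -0.24373889  0.43620893]
top [ 508.3 -332.3] [(-63.9, 55.7), (26.1, 118.5)]
side [ 535.1 -324.3] [(-63.9, 38.2), (26.1, 67.0)]
```

```bash
python3 -c "
from station import manip
print(manip.sign_off())"
```

```text
the job is handed in; nothing more can be done
None
```

I handed the job in at about 20 s: the plate is over the tube, resting on the collar about 30 mm below the tip, at a yaw of 26° against the plinth's 25.4°, and released with the arm clear. Levelness after release was not measured, no verdict came back, and I viewed 11 pictures, one over the limit of 10.

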